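Push a moisture tin through the spring flap of a conditioning cell

TASK

The empty aluminium tin stands in the guide lane in front of the small white conditioning cell. Take the push rod by its orange handle and push the tin with the rod's head along the lane, through the spring flap, until it meets the sprung copper pad at the far end; press it there with a steady push of about 12 N for half a second, never pushing harder than 20 N anywhere. Then draw the rod out so that the flap shuts behind the tin, and lay the rod down flat on the worktop clear of the flap, leaving the other things alone.

Things in the scene. Friction and masses are not known exactly. Their poses are not given: they have to be found in the camera images.
- cell: White conditioning cell fixed to the worktop, 150 long x 94 wide x 62 high, window in its roof. Origin on the worktop (z = 0), mid-entrance, under the flap; +x is level, the push direction into the cell, z up. Tunnel 66 wide, 46 high, floor = worktop. In front (x = -0.11 to 0) two rails 16 high form a lane 66 wide, flared at its outer end (105 over all).
- flap (a joint): Steel flap 63 wide x 42 closing the entrance, hinged along its top edge 46 mm above the worktop; swings inward only. 0 = shut (upright), grows as it opens inward to at most 1.45 rad. A light spring shuts it: 1 to 3 N push it open, and it rubs on what passes beneath with 1 to 3 N.
- home (a point): Where the tin's centre lies when the tin just touches the free copper end pad: 85 mm behind the flap (cell +x), 13 mm above the worktop; axes as cell. The pad's face (52 wide, 3 to 29 above the worktop) is 30 mm further on. It yields along +x on a damped spring: about 4 N to start it moving, then about 5 N per mm, 6 mm of travel.
- tin_center (a point): Centre (half-way up) of the round open empty aluminium tin, 60 diameter x 26 high, about 0.08 kg, in the lane in front of the flap. z up.
- rod_handle (a point): Centre of the push rod's orange handle block, 46 long (x) x 14 wide (y) x 42 high, 21 mm above the rod's underside; grip it across the 14 mm. The rod lies flat; its +x axis points from handle to head. About 0.15 kg, balance point about 45 mm ahead of this point. Ahead of the handle runs a bar 12 wide x 26 high to the white head.
- rod_tip (a point): Middle of the flat front face of the rod's white head (36 wide x 26 high, its top level with the bar): 185 mm ahead of the handle centre, 13 mm above the rod's underside. Axes as rod_handle. Bar and head fit through the flap; the handle stays outside the lane.
- tin: The same tin; origin at the centre of its underside, z up.
- rod: The same push rod; origin under the centre of the handle, on the underside; x towards the head, z up.
- spare_tin: Bystander: another tin 60 x 26 with soil in it, at the right; origin under its centre. Leave alone.
- blue_jar: Bystander: sample jar with blue lid, 56 x 73 high, at the right rear; origin under its centre. Leave alone.
Mind the look-alikes: they are no part of the job. What is shaped like the tin but blue is not meant.

How it is judged:
On the way, in this order (a step that is already met when the one before it is completed fails the run):
1. the tin is pushed by the rod with its centre past the opened flap (x of tin in the frame of cell above 0.01 m and value of joint flap above 0.4 rad and contact force between rod and tin above 0.2 N), for 0.05 s.
2. the rod pushes the tin with 8 to 18 N for 0.3 s while the tin bears on the end pad (x of tin in the frame of cell above 0.083 m and contact force between tin and cell above 3 N and contact force between rod and tin between 8 and 18 N), for 0.3 s.
3. the rod is out and the flap is shut behind the tin (value of joint flap below 0.06 rad and x of tin in the frame of cell above 0.079 m and x of rod_tip in the frame of cell below -0.002 m), for 0.2 s.
At the end, for the whole second after the job is handed in: The tin stands upright at rest in the cell, its centre within 6 mm short of home (7 mm in all directions), the flap is shut (within 0.06 rad), and the rod lies flat and still on the worktop with its tip at least 10 mm outside the flap (or beside the cell) (x of tin in the frame of cell between 0.079 and 0.09 m and horizontal distance between tin and home below 0.007 m and angle between tin's own z axis and vertical below 0.08 rad and linear speed of each of tin, rod below 0.02 m/s and value of joint flap below 0.06 rad and angle between rod's own z axis and vertical below 0.1 rad and height (world z) of rod between -0.005 and 0.012 m and (x of rod_tip in the frame of cell below -0.01 m or y of rod_tip in the frame of cell above 0.06 m or y of rod_tip in the frame of cell below -0.06 m)); the robot touches nothing.
It fails at once if the rod pushes the tin with more than 20 N (contact force between rod and tin above 20 N).
It fails at once if the tin is forced against the cell with more than 20 N (contact force between tin and cell above 20 N).
It fails at once if the rod is forced against the cell with more than 20 N (contact force between rod and cell above 20 N).
It fails at once if a bystander is moved by more than 15 mm (distance of any of spare_tin, blue_jar from where it was at the start of the episode above 0.015 m).
It also fails if it takes over 64 s, if anything falls off the work surface, if the arm or the gripper's body presses on something with over 40 N, if the wrist force passes 120 N, or if a joint passes its speed limit or range.

ROBOT

A 6-joint arm with a two-finger parallel gripper is mounted at the origin on a cart in front of the work surface, level with it; the furniture and walls round the work are solid. World frame = base frame: x ahead of the robot, y to its left, z up, the work surface at z = 0. Lengths are in m, angles in rad, forces in N, time in s.
With the tool pointing down it reaches from about 0.425 to 0.95 m from the base axis. Payload 3.5 kg.
Tool frame: the origin (TCP) lies at the very end of the fingers, on their centre line; the grasp point (between the pads) lies 19 mm behind it (tcp_to_grasp is the distance from the TCP to the grasp point, in m); z points along the fingers, y is the direction in which the jaws open and shut (so a half turn about z gives the same grasp; the last joint's range is limited). The gripper opens to 85 mm and grips with 20 to 120 N. Pads are 22 mm wide; open, the fingers measure 114 mm over their backs; the gripper's body (76 mm by 85 mm) begins 54 mm behind the grasp point. The pads swing forward as they close: fully open they stand 13 mm farther back than shut.
Start: joints at [1.063, 0.286, 1.577, -0, 1.279, -0.15], TCP at [0.236, 0.632, 0.231] pointing down, gripper open.
Joint ranges: [-2.77, 2.77], [-0.9, 2.22], [0.21, 2.48], [-1.53, 4.67], [0.24, 2.81], [-2.84, 2.84]. Speed limits (rad/s): [2.79, 2.79, 3.14, 3.14, 3.14, 3.14].

INTERFACE

Orientations are given as a unit quaternion [x, y, z, w].
In Python, from plant import * gives the robot as it stands. The module is installed in compiled form; this text tells all that it offers.
- The arm moves only by the tool arm_command, never from a script. Its argument "steps" is a list of rows, each a list of 3 entries, a list of its own where there are three numbers: the turn, a rotation vector about the tool's x, y, z in rad, then the shift along the tool's x, y, z in m, then the gripper command: -1 is shut, 1 is fully open, values between are in proportion. A call has 1 to 12 rows; each row is the pose to reach, as a shift and turn from the pose measured when the call began, along the tool's axes at that moment; what a row does not reach only later rows make up. A row lasts 1/8 s, in which the tool goes at most 62.5 mm and 10.7 degrees, less where a joint would pass 70% of its speed; a pose out of reach is approached as far as the arm can. A call with a gripper value outside its range is refused whole. The fingers move at their own pace and stop on an object; "force" is the grip in N (left out, the last holds). Time passes only in rows, so rows that repeat a pose let the fingers close. It gives the time, the measured TCP pose, the force and the opening at its end, in the units of the state.
- get_state(): the state, without advancing time (a new reading comes with each control period).
- read_camera(name): name is "side" or "top" or "wrist"; returns a dict with "frame" (420x560x3 uint8, red, green, blue), "vfov" (degrees; the focal length in pixels is half the picture's height over the tangent of half this angle, whatever the lens; pixels are square), "cx", "cy" (the principal point, pixels), "position" and "rotation" of the camera in the world; the wrist camera has in their place "mount" (4x4, takes a point from camera to tool coordinates, whose origin is the TCP and whose axes are the flange's). Camera axes: x right, y up, looking along -z (the intrinsics and any distortion apply to the point x, -y, -z); pixel columns grow to the right and rows downward; lengths in m; the calibration is good to about 2 mm. A picture is of the moment at which its call begins: read the wrist's pose just before it. There is no depth.
- sign_off(): hands the job in, once; it reports no verdict.
The state is a dict: "time": time; "qpos": joint angles; "dq": joint speeds; "joint_efforts": joint torques, N m; "eef_pos": TCP position; "tcp_rot": TCP orientation; "contact_force": force on the tool from outside, world axes, zero at the start; "wrist_torque": the same for the moment, N m; "opening": opening from 0.0 (shut) to 1.0 (fully open).
Only numpy, scipy, OpenCV 4.12 (cv2) and the standard library are available. Lean on these libraries where they do the work, as an engineer would, in place of code of your own. Each camera call takes 0.05 s, during which the arm holds its last target.

## Working session

There is one attempt and no reset: what is moved stays moved. The work goes in short steps, Python scripts to look and compute and a tool call to move; the robot and the scene stay as the last step left them, time stands still between calls to the robot, and variables do not carry over. Pictures are saved under pics/ and viewed, and the job is handed in when it is done.

Besides the shell and the picture viewer there is one more tool, called after "Request:" in YAML: its name, and indented under it one key for each argument. arm_command: Moves the arm, as the interface text tells. Its arguments: {"type":"object","properties":{"steps":{"type":"array"},"force":{"type":"number"}},"required":["steps"]}

```bash
mkdir -p pics; python3 - <<'E'
from plant import *
import cv2
s=get_state()
for k in s: print(k,s[k])
for n in ["side","top","wrist"]:
    c=read_camera(n)
    cv2.imwrite(f"pics/{n}0.png",c["frame"][:,:,::-1])
    print(n,{k:c[k] for k in c if k!="frame"})
E
```

```text
time 0.0
qpos [ 1.06300044e+00  2.87180410e-01  1.57821406e+00  2.06483490e-05
  1.27859596e+00 -1.49983391e-01]
dq [-0.00059998 -0.00116261  0.0007218  -0.00109536  0.00157208  0.00165248]
joint_efforts [ 1.02975893e-03 -4.05977225e+01 -2.92629164e+01 -9.38706103e-05
  5.83382905e-03  9.47963628e-06]
eef_pos [0.23602962 0.63167179 0.22991728]
tcp_rot [ 1.77956198e-01  9.84037679e-01 -1.13143808e-03 -3.96585212e-04]
contact_force [0.35407813 0.33589923 0.76702267]
wrist_torque [-0.02065633  0.050496   -0.04750994]
opening 1.003064470226702
side {'vfov': 42.299991082827404, 'cx': 286.0041906390439, 'cy': 210.2000922929952, 'position': array([ 0.52393842, -0.94891422,  0.86512247]), 'rotation': array([ 0.4375996 , -0.01689608, -0.01424178,  0.89889837])}
top {'vfov': 47.47822154435401, 'cx': 278.3159599709018, 'cy': 213.06480900809197, 'position': array([0.47986262, 0.08044245, 1.18493902]), 'rotation': array([-0.02545669,  0.04131563,  0.70851799, -0.70402218])}
wrist {'vfov': 61.040781743616705, 'cx': 281.4792761661373, 'cy': 206.4493534271611, 'mount': array([[-2.84148721e-04,  9.64945406e-01,  2.62450534e-01,
         6.58220420e-02],
       [ 9.99999952e-01,  3.07318881e-04, -4.72364611e-05,
        -2.67897873e-04],
       [-1.26236611e-04,  2.62450508e-01, -9.64945447e-01,
        -1.43266376e-01],
       [ 0.00000000e+00,  0.00000000e+00,  0.00000000e+00,
         1.00000000e+00]])}
```

View pics/top0.png

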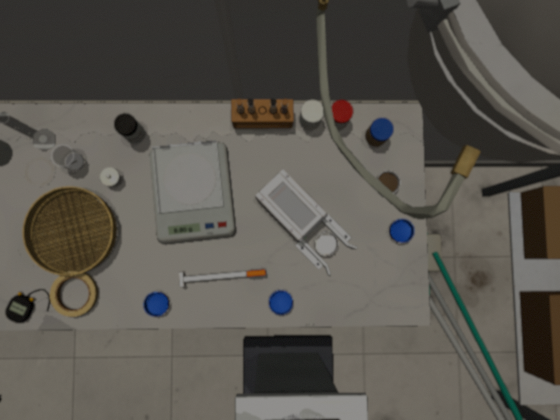

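View pics/side0.png

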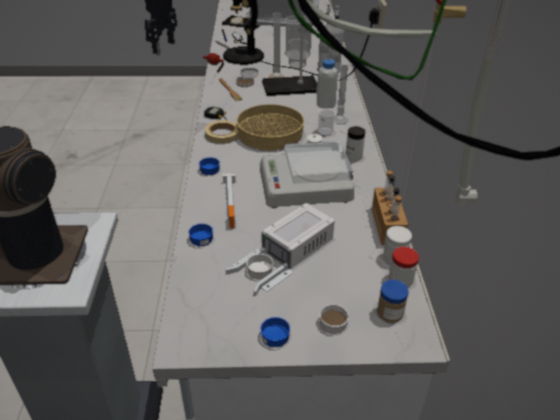

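View pics/wrist0.png

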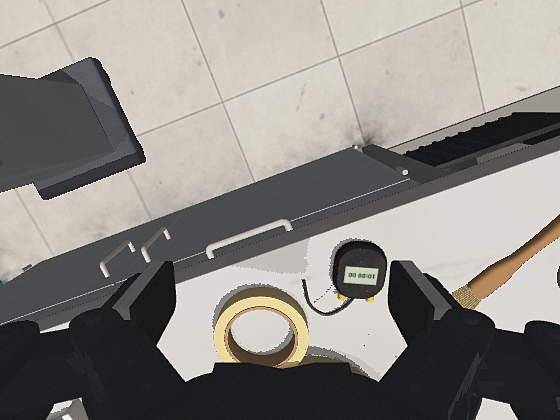

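```bash
cat > h.py <<'E'
import numpy as np, cv2
from scipy.spatial.transform import Rotation as R
def K(c):
    f=c["frame"].shape[0]/2/np.tan(np.radians(c["vfov"])/2); return f,c["cx"],c["cy"]
def pose(c,s=None):
    if "mount" in c:
        M=np.asarray(c["mount"]); Rt=R.from_quat(s["tcp_rot"]).as_matrix()
        return Rt@M[:3,3]+np.asarray(s["eef_pos"]), Rt@M[:3,:3]
    return np.asarray(c["position"]),R.from_quat(c["rotation"]).as_matrix()
def ray(c,uv,s=None):
    f,cx,cy=K(c);p,Rm=pose(c,s)
    uv=np.atleast_2d(uv).astype(float)
    d=np.c_[(uv[:,0]-cx)/f,-(uv[:,1]-cy)/f,-np.ones(len(uv))]
    return p,d@Rm.T
def onz(c,uv,z,s=None):
    p,d=ray(c,uv,s); t=(z-p[2])/d[:,2]; return p+t[:,None]*d
def proj(c,X,s=None):
    f,cx,cy=K(c);p,Rm=pose(c,s); q=(np.atleast_2d(X)-p)@Rm
    return np.c_[cx+f*q[:,0]/-q[:,2],cy-f*q[:,1]/-q[:,2]]
E
python3 - <<'E'
from plant import *
from h import *
np.set_printoptions(precision=4,suppress=True)
for n in ["top","side"]:
    c=read_camera(n);s=get_state()
    hsv=cv2.cvtColor(c["frame"],cv2.COLOR_RGB2HSV)
    m=((hsv[...,0]>5)&(hsv[...,0]<16)&(hsv[...,1]>170)&(hsv[...,2]>120)).astype(np.uint8)
    nn,l,st,ce=cv2.connectedComponentsWithStats(m)
    for i in range(1,nn):
        if st[i,4]>30: print(n,'orange',ce[i],st[i],onz(c,ce[i],0.042))
    cv2.imwrite(f"pics/{n}_zoom.png",cv2.resize(c["frame"][150:330,150:450] if n=="top" else c["frame"][150:350,150:400],None,fx=2.6,fy=2.6,interpolation=cv2.INTER_CUBIC)[:,:,::-1])
E
```

```text
top orange [255.561  272.5488] [247 270  18   6  82] [[0.4465 0.1095 0.042 ]]
side orange [230.6596 211.2553] [229 206   5  11  47] [[0.4455 0.0991 0.042 ]]
```

View pics/top_zoom.png

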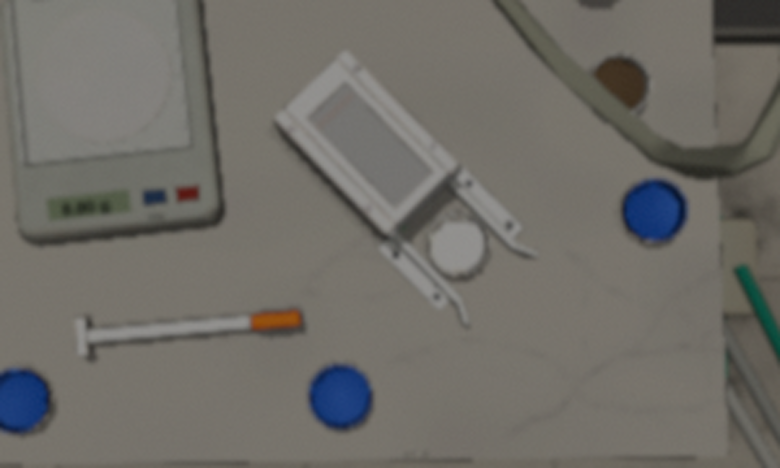

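View pics/side_zoom.png

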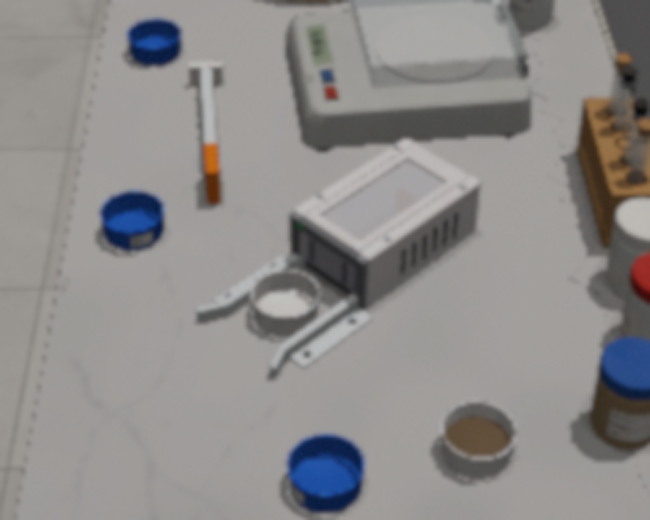

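```bash
python3 - <<'E'
from plant import *
from h import *
np.set_printoptions(precision=4,suppress=True)
c=read_camera("top")
z=np.array([[278,118],[347,55],[460,178],[395,237]])/2.6+150
X=onz(c,z,0.062);print(X)
u=X[2]-X[1]; v=X[3]-X[0]; print(np.degrees(np.arctan2(-u[1],-u[0])),np.degrees(np.arctan2(-v[1],-v[0])),np.linalg.norm(u),np.linalg.norm(v))
ent=(X[2]+X[3])/2; bk=(X[0]+X[1])/2; d=bk-ent; d/=np.linalg.norm(d); print("ent",ent,"dir",d,np.degrees(np.arctan2(d[1],d[0])))
t=onz(c,np.array([[457,245]])/2.6+150,0.026)[0]; print("tin",t, (t-ent)@d, (t-ent)@np.array([-d[1],d[0],0]))
h=ent-d*(0.215+.045); print("handle at contact",t-d*0.215, "r",np.linalg.norm((t-d*.215)[:2]))
print("handle final", ent+d*(.085-.215), np.linalg.norm((ent+d*(-.13))[:2]))
print("head",onz(c,np.array([[82,336]])/2.6+150,0.026), "handle ends",onz(c,np.array([[301,318],[251,323]])/2.6+150,0.042))
print("blue",onz(c,np.array([[340,396],[20,401],[653,210]])/2.6+150,0.026))
print("edge",onz(c,np.array([[400,460],[715,300]])/2.6+150,0))
E
```

```text
[[ 0.6285  0.1052  0.062 ]
 [ 0.6865  0.0418  0.062 ]
 [ 0.5728 -0.0601  0.062 ]
 [ 0.5195 -0.0002  0.062 ]]
41.87006858081086 44.04530636543343 0.1526836051331987 0.15164196963919022
ent [ 0.5461 -0.0302  0.062 ] dir [0.7319 0.6814 0.    ] 42.95396436001735
tin [ 0.513  -0.0607  0.026 ] -0.045115075974354345 0.0002510001413558988
handle at contact [ 0.3556 -0.2072  0.026 ] r 0.4115693031994052
handle final [ 0.451  -0.1187  0.062 ] 0.46637019989174655
head [[0.4316 0.2871 0.026 ]] handle ends [[0.4469 0.0852 0.042 ]
 [0.4427 0.1309 0.042 ]]
blue [[ 0.3748  0.0497  0.026 ]
 [ 0.373   0.343   0.026 ]
 [ 0.5445 -0.2459  0.026 ]]
edge [[ 0.3126 -0.0068  0.    ]
 [ 0.4596 -0.3101  0.    ]]
```

Request:
arm_command:
  steps:
    - [[0, 0, 0.18], [-0.042, -0.046, 0.003], 1]
    - [[0, 0, 0.36], [-0.084, -0.092, 0.006], 1]
    - [[0, 0, 0.54], [-0.126, -0.138, 0.01], 1]
    - [[0, 0, 0.72], [-0.168, -0.184, 0.013], 1]
    - [[0, 0, 0.9], [-0.21, -0.23, 0.016], 1]
    - [[0, 0, 1.0], [-0.252, -0.276, 0.02], 1]
    - [[0, 0, 1.134], [-0.294, -0.322, 0.024], 1]
    - [[0, 0, 1.134], [-0.336, -0.368, 0.027], 1]
    - [[0, 0, 1.134], [-0.38, -0.416, 0.03], 1]
    - [[0, 0, 1.134], [-0.38, -0.416, 0.03], 1]
    - [[0, 0, 1.134], [-0.38, -0.416, 0.03], 1]

```text
time: 1.68
eef_pos: [0.4464, 0.1093, 0.2011]
tcp_rot: [0.679, 0.734, -0.0, -0.0]
contact_force: [0.1, -0.2, 0.2]
opening: 0.996
```

```bash
cat > snap.py <<'E'
import sys,pickle
from plant import *
from h import *
n=sys.argv[1]; cam=sys.argv[2] if len(sys.argv)>2 else "wrist"
s=get_state(); c=read_camera(cam); pickle.dump((c,s),open(f"pics/{n}.pkl","wb"))
np.set_printoptions(precision=4,suppress=True)
cv2.imwrite(f"pics/{n}.png",c["frame"][:,:,::-1]); print(s["time"],s["qpos"],s["eef_pos"],R.from_quat(s["tcp_rot"]).as_matrix())
E
python3 snap.py w1
```

```text
1.675 [ 0.0189 -0.1767  2.1171 -0.0002  1.2019 -0.0588] [0.4464 0.1093 0.2011] [[-0.0777  0.997  -0.0007]
 [ 0.997   0.0777 -0.0002]
 [-0.0002 -0.0008 -1.    ]]
```

View pics/w1.png

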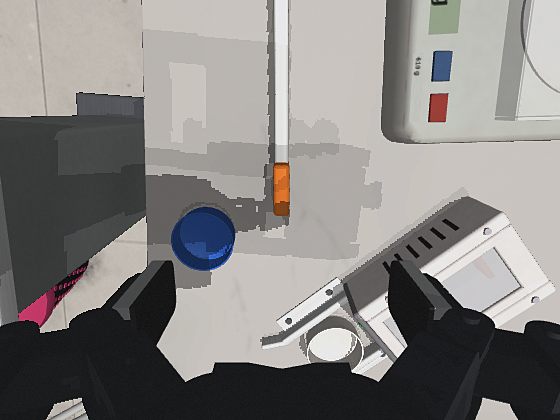

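```bash
python3 - <<'E'
import pickle
from h import *
np.set_printoptions(precision=4,suppress=True)
c,s=pickle.load(open("pics/w1.pkl","rb"))
f=c["frame"];hsv=cv2.cvtColor(f,cv2.COLOR_RGB2HSV)
print(hsv[165:218:4,281]); print(hsv[185,268:294])
m=((hsv[...,0]<20)&(hsv[...,1]>180)&(hsv[...,2]>215)).astype(np.uint8)
m[:, :250]=0;m[:, 320:]=0
ys,xs=np.nonzero(m);print(len(xs),cv2.minAreaRect(np.c_[xs,ys].astype(np.float32)),xs.min(),xs.max(),ys.min(),ys.max())
cv2.imwrite("pics/w1z.png",cv2.resize(f[0:230,230:330],None,fx=2.5,fy=2.5,interpolation=cv2.INTER_NEAREST)[:,:,::-1])
# bar edges: bright
for r in (5,40,80,120,150): 
    x=np.nonzero(hsv[r,255:310,2]>225)[0]+255; print(r,x.min(),x.max(),)
E
```

```text
[[ 13 207  85]
 [ 13 196 235]
 [ 13 200 230]
 [ 13 204 233]
 [ 12 205 202]
 [ 12 207 203]
 [ 12 207 202]
 [ 12 203 222]
 [ 12 204 220]
 [ 12 194 109]
 [ 12 198 126]
 [ 12 198 126]
 [ 12 197 128]
 [ 30   6 127]]
[[ 15  11  97]
 [ 18  13  96]
 [ 23  10  99]
 [  0   7  78]
 [ 96  15  85]
 [ 15 108  78]
 [ 12 216 162]
 [ 12 209 172]
 [ 12 209 194]
 [ 12 207 198]
 [ 12 207 198]
 [ 12 210 199]
 [ 12 203 203]
 [ 12 207 203]
 [ 12 208 204]
 [ 12 206 205]
 [ 12 204 206]
 [ 12 206 205]
 [ 12 204 201]
 [ 12 213 193]
 [ 12 222 187]
 [ 12  75 130]
 [ 75   3 176]
 [ 15   9 171]
 [ 21  10 171]
 [ 17  13 172]]
229 ((281.01123046875, 184.8820037841797), (34.10289764404297, 11.024643898010254), 88.31531524658203) 275 287 168 202
5 276 286
40 276 287
80 276 285
120 276 285Traceback (most recent call last):
  File "<stdin>", line 13, in <module>
    return umr_minimum(a, axis, None, out, keepdims, initial, where)
ValueError: zero-size array to reduction operation minimum which has no identity
```

View pics/w1z.png

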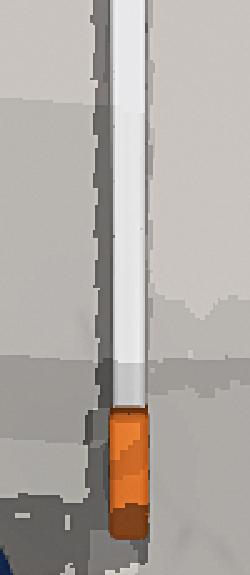

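```bash
python3 - <<'E'
import pickle
from h import *
np.set_printoptions(precision=4,suppress=True)
c,s=pickle.load(open("pics/w1.pkl","rb"))
H=onz(c,[[281.7,163.5],[281.7,202]],.042,s);print(H,H.mean(0),np.linalg.norm(H[0]-H[1]))
g=cv2.cvtColor(c["frame"],cv2.COLOR_RGB2GRAY).astype(float)
C=[]
for r in range(4,160,12):
    row=g[r,265:300]; d=np.abs(np.diff(row)); 
    x=np.nonzero(row>np.median(row[15:19])-25)[0]
    w=[v for v in x if 9<=v<=25]; C.append((265+np.mean(w),r)); print(r,265+w[0],265+w[-1])
B=onz(c,C,.026,s); p=np.polyfit(B[:,1],B[:,0],1); print(p,"yaw",np.degrees(np.arctan2(1,p[0])), "at handle x",np.polyval(p,H.mean(0)[1]))
# cell outlines
cv2.imwrite("pics/w1c.png",cv2.resize(c["frame"][180:400,250:560],None,fx=2.5,fy=2.5,interpolation=cv2.INTER_CUBIC)[:,:,::-1])
E
```

```text
[[0.4451 0.1308 0.042 ]
 [0.4478 0.0971 0.042 ]] [0.4465 0.1139 0.042 ] 0.033860949672703394
4 275 287
16 275 287
28 276 287
40 275 287
52 276 287
64 276 287
76 276 287
88 276 287
100 276 286
112 276 290
124 276 287
136 276 287
148 276 290
[-0.0835  0.4563] yaw 94.77194703653238 at handle x 0.44674543774537206
```

View pics/w1c.png

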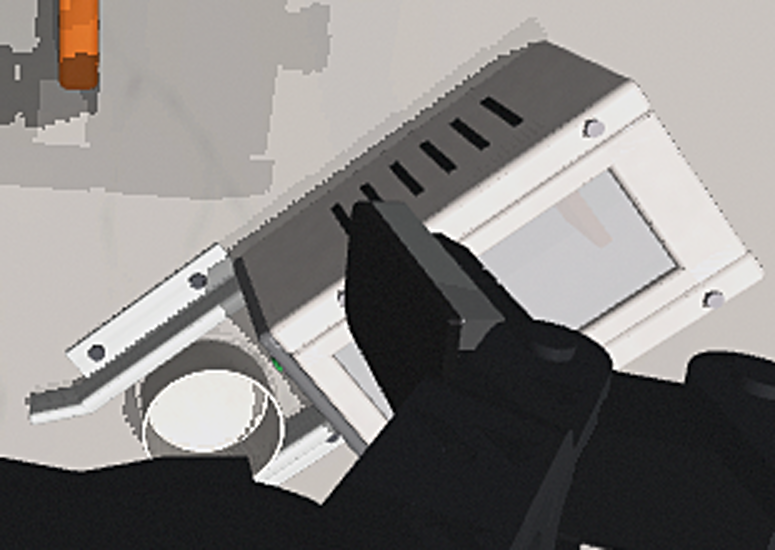

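Request:
arm_command:
  steps:
    - [[0, 0, 0], [0.005, 0, 0.05], 0]
    - [[0, 0, 0], [0.005, 0, 0.1], 0]
    - [[0, 0, 0], [0.005, 0, 0.15], 0]
    - [[0, 0, 0], [0.005, 0, 0.18], 0]
    - [[0, 0, 0], [0.005, 0, 0.194], 0]
    - [[0, 0, 0], [0.005, 0, 0.194], 0]
    - [[0, 0, 0], [0.005, 0, 0.194], 0]
  force: 80

```text
time: 2.6
eef_pos: [0.4469, 0.1154, 0.0086]
tcp_rot: [0.678, 0.735, 0.001, 0.001]
contact_force: [0.8, -0.2, -0.2]
opening: 0.503
```

```bash
python3 snap.py w2
```

```text
2.6 [ 0.0325  0.1393  2.2214 -0.0003  0.7786 -0.0477] [0.4469 0.1154 0.0086] [[-0.0803  0.9968  0.0023]
 [ 0.9968  0.0803 -0.0002]
 [-0.0003  0.0023 -1.    ]]
```

View pics/w2.png

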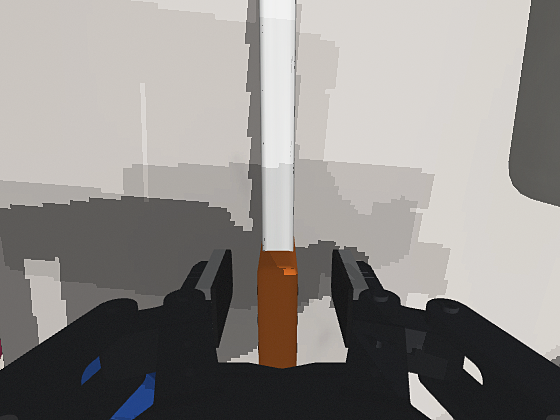

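Request:
arm_command:
  steps:
    - [[0, 0, 0], [0, 0, 0], -1]
    - [[0, 0, 0], [0, 0, 0], -1]
    - [[0, 0, 0], [0, 0, 0], -1]
    - [[0, 0, 0], [0, 0, 0], -1]
    - [[0, 0, 0], [0, 0, 0], -1]
    - [[0, 0, 0], [0, 0, 0], -1]
    - [[0, 0, 0], [0, 0, -0.03], -1]
    - [[0, 0, 0], [0, 0, -0.07], -1]
    - [[0, 0, 0], [0, 0, -0.11], -1]
    - [[0, 0, 0], [0, 0, -0.12], -1]
    - [[0, 0, 0], [0, 0, -0.12], -1]
  force: 80

```text
time: 4.03
eef_pos: [0.4465, 0.1152, 0.1282]
tcp_rot: [0.678, 0.735, 0.001, 0.001]
contact_force: [-0.1, -0.1, -0.9]
opening: 0.15
```

```bash
python3 snap.py w3; python3 - <<'E'
# plan hover shift
import numpy as np,pickle
from h import *
c,s=pickle.load(open("pics/w3.pkl","rb"))
Rt=R.from_quat(s["tcp_rot"]).as_matrix()
P=np.array([.350,-.213,.105]); print(Rt.T@(P-s["eef_pos"]), np.degrees(np.arctan2(Rt[1,0],Rt[0,0])),s["opening"])
E
```

```text
4.025 [ 0.0321 -0.0816  2.1764 -0.0003  1.0441 -0.0477] [0.4465 0.1152 0.1282] [[-0.0799  0.9968  0.0027]
 [ 0.9968  0.0799 -0.0002]
 [-0.0004  0.0027 -1.    ]]
[-0.31942909 -0.12246946  0.02305385] 94.5808637056654 0.1504862879668467
```

View pics/w3.png

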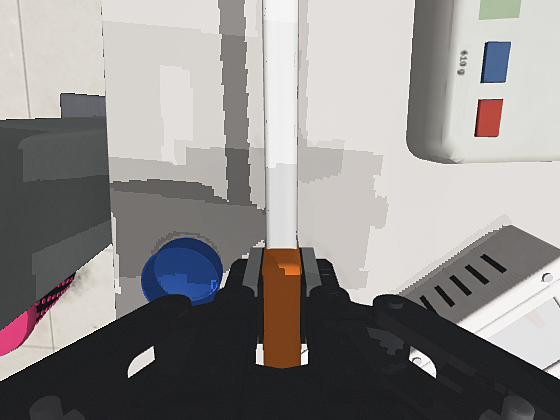

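Request:
arm_command:
  steps:
    - [[0, 0, 0.1], [-0.035, 0, 0], -1]
    - [[0, 0, 0.2], [-0.075, -0.005, 0], -1]
    - [[0, 0, 0.3], [-0.115, -0.015, 0], -1]
    - [[0, 0, 0.4], [-0.155, -0.03, 0], -1]
    - [[0, 0, 0.5], [-0.195, -0.045, 0], -1]
    - [[0, 0, 0.6], [-0.235, -0.065, 0], -1]
    - [[0, 0, 0.7], [-0.27, -0.085, 0.005], -1]
    - [[0, 0, 0.8], [-0.295, -0.105, 0.01], -1]
    - [[0, 0, 0.9], [-0.319, -0.122, 0.018], -1]
    - [[0, 0, 0.9], [-0.319, -0.122, 0.023], -1]
    - [[0, 0, 0.9], [-0.319, -0.122, 0.023], -1]

```text
time: 5.45
eef_pos: [0.3486, -0.2112, 0.1023]
tcp_rot: [0.93, 0.367, -0.001, -0.002]
contact_force: [0.3, -0.2, -2.0]
opening: 0.151
```

```bash
python3 snap.py w4; python3 snap.py t4 top; python3 snap.py s4 side; python3 - <<'E'
import cv2
a=cv2.imread("pics/t4.png")[150:330,220:420];cv2.imwrite("pics/t4z.png",cv2.resize(a,None,fx=3,fy=3,interpolation=cv2.INTER_CUBIC))
E
```

```text
5.45 [-0.795  -0.1717  2.3102  0.0004  1.0071  0.0243] [ 0.3486 -0.2112  0.1023] [[ 0.7308  0.6826 -0.0026]
 [ 0.6826 -0.7308  0.0031]
 [ 0.0003 -0.004  -1.    ]]
5.5 [-0.7943 -0.1724  2.3094  0.0004  1.0071  0.0243] [ 0.3492 -0.2114  0.103 ] [[ 0.7303  0.6831 -0.0015]
 [ 0.6831 -0.7303  0.002 ]
 [ 0.0003 -0.0025 -1.    ]]
5.55 [-0.7939 -0.173   2.3088  0.0003  1.0071  0.0244] [ 0.3495 -0.2116  0.1035] [[ 0.7301  0.6834 -0.0008]
 [ 0.6834 -0.7301  0.0011]
 [ 0.0002 -0.0013 -1.    ]]
```

View pics/w4.png

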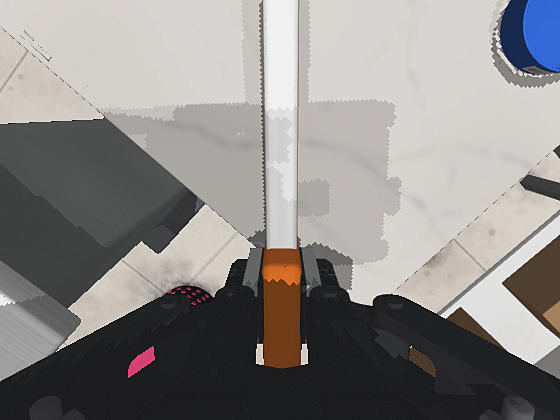

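View pics/t4z.png

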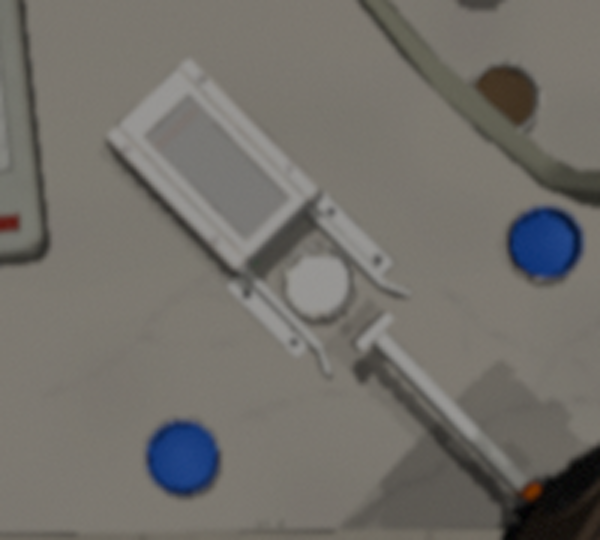

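```bash
python3 - <<'E'
import cv2,numpy as np,pickle
c,s=pickle.load(open("pics/t4.pkl","rb"))
a=c["frame"][165:285,250:370].astype(float)
a=np.clip((a-40)*1.6,0,255).astype(np.uint8)
a=cv2.resize(a,None,fx=5,fy=5,interpolation=cv2.INTER_CUBIC)[:,:,::-1].copy()
for i in range(0,120,20):
    cv2.putText(a,str(250+i),(i*5,10),0,.4,(0,0,255),1);cv2.putText(a,str(165+i),(0,i*5+10),0,.4,(0,0,255),1)
cv2.imwrite("pics/t4c.png",a)
E
```

```text
(no output)
```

View pics/t4c.png

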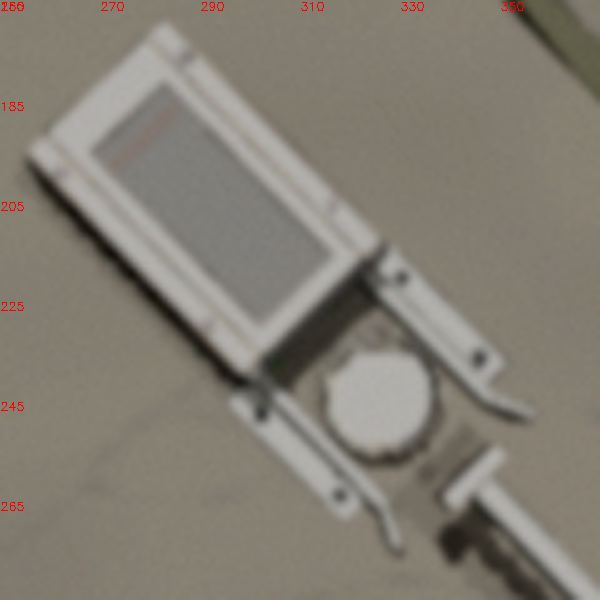

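```bash
python3 - <<'E'
import pickle
from h import *
np.set_printoptions(precision=4,suppress=True)
c,s=pickle.load(open("pics/t4.pkl","rb"))
f=lambda P,z: onz(c,np.array(P)/5+[250,165],z)
def rep(n,A,B):
    d=B-A; print(n,A,B,np.degrees(np.arctan2(d[1],d[0])),np.linalg.norm(d))
r=f([[165,25],[30,155],[250,378],[388,250]],.062); ent=(r[2]+r[3])/2; bk=(r[0]+r[1])/2; rep("roof",ent,bk)
rl=f([[275,388],[375,290],[378,500],[485,398]],.016); rep("rail",(rl[2]+rl[3])/2,(rl[0]+rl[1])/2); print(np.linalg.norm(rl[0]-rl[1]))
b=f([[262,412],[402,278],[341,496],[480,357]],.004); rep("bolt",(b[2]+b[3])/2,(b[0]+b[1])/2)
rep("boltL",b[2],b[0]);rep("boltR",b[3],b[1]);rep("roofL",r[2],r[1]);rep("roofR",r[3],r[0])
d=(bk-ent)[:2]; d/=np.linalg.norm(d); n=np.array([-d[1],d[0]])
a=np.radians(43.5); d=np.array([np.cos(a),np.sin(a)]); n=np.array([-d[1],d[0]])
for nm,P in (("roofent",ent),("roofbk",bk),("railf",(rl[2]+rl[3])/2),("railb",(rl[0]+rl[1])/2),("boltf",(b[2]+b[3])/2),("boltb",(b[0]+b[1])/2)):
    print(nm,(P[:2]-ent[:2])@d,(P[:2]-ent[:2])@n)
t=f([[380,403]],.013); print("tin rim",f([[380,400]],.026)[0],((f([[380,400]],.026)[0]-ent)[:2])@d,((f([[380,400]],.026)[0]-ent)[:2])@n)
# head front face corners at height
zt=.103-.009+.026
h=f([[443,497],[493,449]],zt); m=h.mean(0); print("head front",h,m, (m-ent)[:2]@d,(m-ent)[:2]@n)
e=np.array(s["eef_pos"]); print("tcp in cell",(e-ent)[:2]@d,(e-ent)[:2]@n)
dd=m[:2]-e[:2]; print("rod dir",np.degrees(np.arctan2(dd[1],dd[0])),np.linalg.norm(dd))
E
```

```text
roof [ 0.5509 -0.0288  0.062 ] [0.6582 0.0751 0.062 ] 44.09789946015669 0.14932929536428852
rail [ 0.4873 -0.0874  0.016 ] [ 0.5415 -0.036   0.016 ] 43.51196121129067 0.0746762177953692
0.06910209101155897
bolt [ 0.4986 -0.079   0.004 ] [ 0.5392 -0.0407  0.004 ] 43.36159716654791 0.05578012148281664
boltL [ 0.4646 -0.0439  0.004 ] [ 0.5062 -0.0054  0.004 ] 42.79221121902683 0.05665200522080991
boltR [ 0.5326 -0.114   0.004 ] [ 0.5722 -0.0759  0.004 ] 43.94900540856268 0.05491392102951555
roofL [0.5209 0.0043 0.062 ] [0.6271 0.1074 0.062 ] 44.149498741480244 0.14802013813637624
roofR [ 0.581  -0.0618  0.062 ] [0.6892 0.0429 0.062 ] 44.04719708935881 0.15063857159901112
roofent 0.0 0.0
roofbk 0.14932116477287824 0.0015582698308906817
railf -0.08647656658765265 0.001260165579847632
railb -0.01180035041954504 0.0012757551751117432
boltf -0.0724836175131633 -0.00039442381433481554
boltb -0.016703658770209923 -0.0005291653157376053
tin rim [ 0.5111 -0.0612  0.026 ] -0.05124514530917491 0.0038636664187484356
head front [[ 0.4653 -0.0771  0.12  ]
 [ 0.4864 -0.0999  0.12  ]] [ 0.4759 -0.0885  0.12  ] -0.09557270785111864 0.008343424660754307
tcp in cell -0.2720265761780162 0.006422527637071991
rod dir 44.12370378202551 0.1764643235696714
```

Request:
arm_command:
  steps:
    - [[0, 0, -0.008], [0, 0.008, 0], -1]
    - [[0, 0, -0.008], [0, 0.008, 0.03], -1]
    - [[0, 0, -0.008], [0, 0.008, 0.06], -1]
    - [[0, 0, -0.008], [0, 0.008, 0.08], -1]
    - [[0, 0, -0.008], [0, 0.008, 0.092], -1]
    - [[0, 0, -0.008], [0, 0.008, 0.092], -1]
    - [[0, 0, -0.008], [0, 0.008, 0.092], -1]
    - [[0, 0, -0.008], [0, 0.008, 0.092], -1]

```text
time: 6.6
eef_pos: [0.3559, -0.2181, 0.0127]
tcp_rot: [0.929, 0.371, 0.0, 0.001]
contact_force: [-0.4, 0.8, -1.9]
opening: 0.154
```

```bash
python3 snap.py t5 top; python3 snap.py s5 side; python3 - <<'E'
import cv2,numpy as np,pickle
for n,(r0,c0,h,w,f) in {"t5":(165,250,120,150,5),"s5":(205,220,100,130,6)}.items():
    c,s=pickle.load(open(f"pics/{n}.pkl","rb"))
    a=c["frame"][r0:r0+h,c0:c0+w].astype(float)
    a=np.clip((a-40)*1.5,0,255).astype(np.uint8)
    a=cv2.resize(a,None,fx=f,fy=f,interpolation=cv2.INTER_CUBIC)[:,:,::-1].copy()
    cv2.imwrite(f"pics/{n}c.png",a)
E
```

```text
6.6 [-0.7941  0.0362  2.324   0.0002  0.7798  0.0158] [ 0.3559 -0.2181  0.0127] [[ 0.7244  0.6894  0.0012]
 [ 0.6894 -0.7243 -0.001 ]
 [ 0.0002  0.0015 -1.    ]]
6.65 [-0.7941  0.0363  2.3243  0.0002  0.7797  0.0159] [ 0.3557 -0.218   0.0126] [[ 0.7244  0.6894  0.0011]
 [ 0.6894 -0.7244 -0.0009]
 [ 0.0002  0.0014 -1.    ]]
```

View pics/t5c.png

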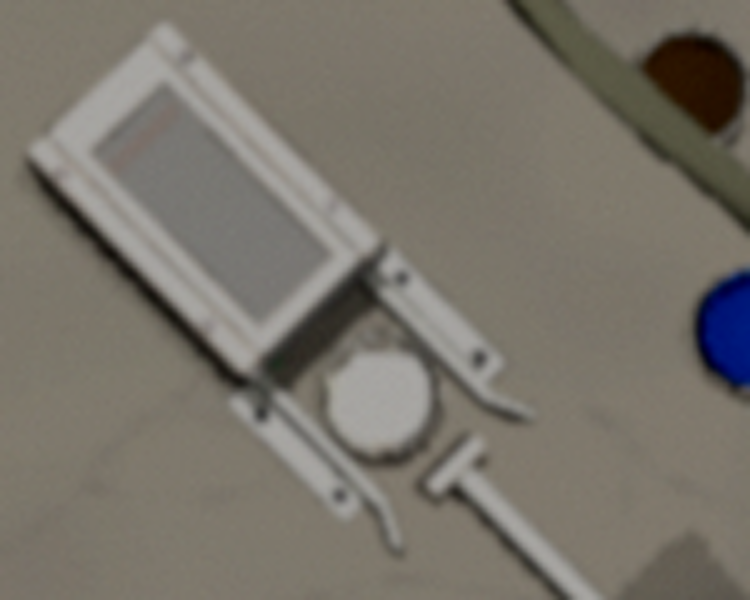

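View pics/s5c.png

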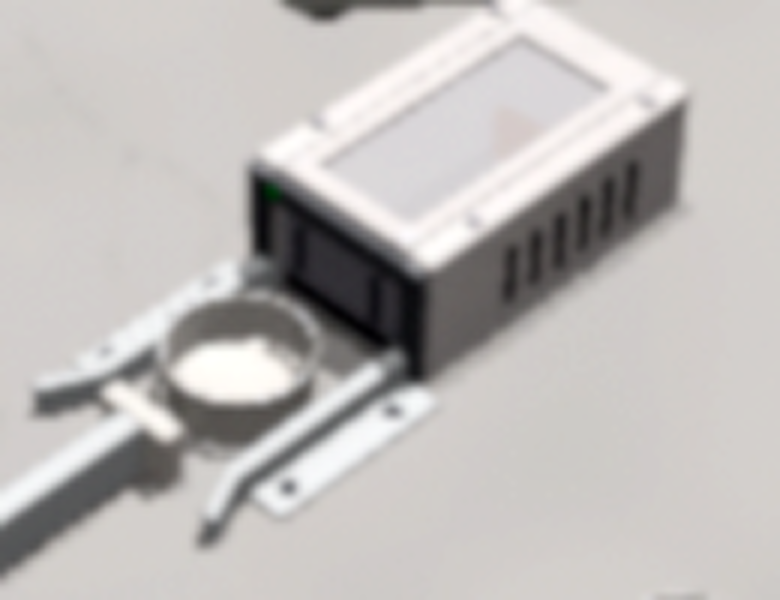

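Request:
arm_command:
  steps:
    - [[0, 0, 0], [0.005, -0.001, 0.002], -1]
    - [[0, 0, 0], [0.01, -0.001, 0.002], -1]
    - [[0, 0, 0], [0.015, -0.001, 0.002], -1]
    - [[0, 0, 0], [0.02, -0.001, 0.002], -1]
    - [[0, 0, 0], [0.025, -0.001, 0.002], -1]
    - [[0, 0, 0], [0.03, -0.001, 0.002], -1]
    - [[0, 0, 0], [0.035, -0.001, 0.002], -1]
    - [[0, 0, 0], [0.04, -0.001, 0.002], -1]
    - [[0, 0, 0], [0.045, -0.001, 0.002], -1]
    - [[0, 0, 0], [0.05, -0.001, 0.002], -1]

```text
time: 7.95
eef_pos: [0.3911, -0.1826, 0.0105]
tcp_rot: [0.928, 0.371, -0.0, 0.0]
contact_force: [-1.6, -2.2, -2.2]
opening: 0.154
```

```bash
cat > chk.py <<'E'
import sys,pickle
from plant import *
from h import *
np.set_printoptions(precision=4,suppress=True)
s=get_state(); e=np.array(s["eef_pos"]); Rt=R.from_quat(s["tcp_rot"]).as_matrix()
d=np.array([.7242,.6896,0]); n=np.array([-d[1],d[0],0]); ent=np.array([.550,-.029,0])
F=np.array(s["contact_force"])
print("t",s["time"],"tip x in cell",(e-ent)@d+.178,"lat",(e-ent)@n,"z",e[2],"yaw",np.degrees(np.arctan2(Rt[1,0],Rt[0,0])),"tilt",Rt[2])
print("F along",F@d,"lat",F@n,"z",F[2],"T",s["wrist_torque"],"open",s["opening"])
E
python3 chk.py;python3 snap.py t6 top; python3 snap.py s6 side; python3 - <<'E'
import cv2,numpy as np,pickle
for n,(r0,c0,h,w,f) in {"t6":(165,250,120,150,5),"s6":(205,220,100,130,6)}.items():
    c,s=pickle.load(open(f"pics/{n}.pkl","rb"))
    a=c["frame"][r0:r0+h,c0:c0+w].astype(float)
    a=np.clip((a-40)*1.5,0,255).astype(np.uint8)
    a=cv2.resize(a,None,fx=f,fy=f,interpolation=cv2.INTER_CUBIC)[:,:,::-1].copy()
    cv2.imwrite(f"pics/{n}c.png",a)
E
```

```text
t 7.95 tip x in cell -0.04295013007069409 lat -0.001677295710090228 z 0.01045977076321649 yaw 43.600148522096234 tilt [-0.0004  0.0007 -1.    ]
F along -2.6521946559165523 lat -0.48910768151596723 z -2.2344311741924403 T [-0.3283  0.3588 -0.0113] open 0.1543893116148843
7.95 [-0.6724  0.0735  2.2903 -0.0007  0.7771  0.138 ] [ 0.3911 -0.1826  0.0105] [[ 0.7242  0.6896  0.0002]
 [ 0.6896 -0.7242 -0.0008]
 [-0.0004  0.0007 -1.    ]]
8.0 [-0.6717  0.0736  2.2901  0.      0.777   0.1382] [ 0.3915 -0.1823  0.0105] [[ 0.7242  0.6896  0.0007]
 [ 0.6896 -0.7242 -0.0006]
 [ 0.0001  0.0009 -1.    ]]
```

View pics/t6c.png

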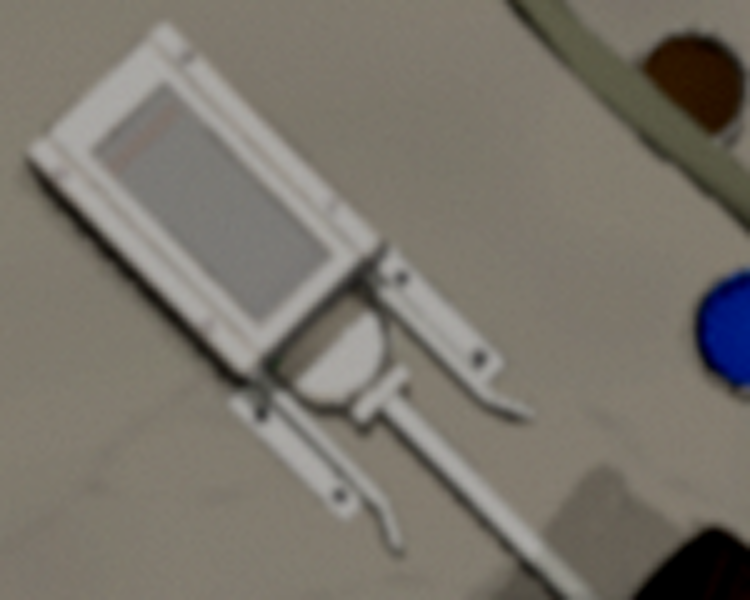

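View pics/s6c.png

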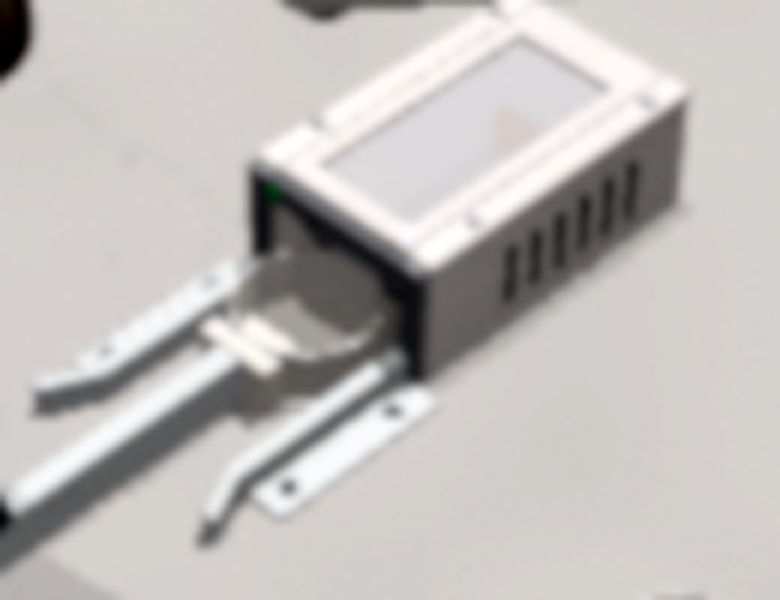

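Request:
arm_command:
  steps:
    - [[0, 0, 0], [0.005, 0, 0], -1]
    - [[0, 0, 0], [0.01, 0, 0], -1]
    - [[0, 0, 0], [0.015, 0, 0], -1]
    - [[0, 0, 0], [0.02, 0, 0], -1]
    - [[0, 0, 0], [0.025, 0, 0], -1]
    - [[0, 0, 0], [0.03, 0, 0], -1]
    - [[0, 0, 0], [0.035, 0, 0], -1]
    - [[0, 0, 0], [0.04, 0, 0], -1]
    - [[0, 0, 0], [0.045, 0, 0], -1]
    - [[0, 0, 0], [0.05, 0, 0], -1]
    - [[0, 0, 0], [0.055, 0, 0], -1]
    - [[0, 0, 0], [0.06, 0, 0], -1]

```text
time: 9.55
eef_pos: [0.4351, -0.1407, 0.0105]
tcp_rot: [0.929, 0.371, 0.0, 0.0]
contact_force: [-2.0, -1.8, -2.3]
opening: 0.155
```

```bash
python3 chk.py;python3 snap.py t7 top; python3 snap.py s7 side; python3 - <<'E'
import cv2,numpy as np,pickle
L=[]
for n,(r0,c0,h,w,f) in {"t7":(165,250,120,120,3.3),"s7":(205,220,100,130,3)}.items():
    c,s=pickle.load(open(f"pics/{n}.pkl","rb"))
    a=c["frame"][r0:r0+h,c0:c0+w].astype(float)
    a=np.clip((a-40)*1.5,0,255).astype(np.uint8)
    a=cv2.resize(a,(390,390*h//w),interpolation=cv2.INTER_CUBIC)[:,:,::-1].copy();L.append(a[:300])
cv2.imwrite("pics/m7.png",np.hstack(L))
E
```

```text
t 9.55 tip x in cell 0.017717499474295018 lat -0.0016466362274070025 z 0.010450237388429883 yaw 43.59105360115434 tilt [ 0.0004  0.0009 -1.    ]
F along -2.6718568146321715 lat 0.03885778414084441 z -2.3465771528204673 T [-0.2551  0.3211  0.0416] open 0.15506412621052315
9.55 [-0.5354  0.127   2.2307  0.0002  0.7829  0.2744] [ 0.4351 -0.1407  0.0105] [[ 0.7243  0.6895  0.0009]
 [ 0.6895 -0.7243 -0.0004]
 [ 0.0004  0.0009 -1.    ]]
9.6 [-0.5347  0.1272  2.2302  0.001   0.7825  0.2747] [ 0.4356 -0.1405  0.0106] [[ 0.7244  0.6894  0.0018]
 [ 0.6894 -0.7244 -0.0003]
 [ 0.0011  0.0015 -1.    ]]
```

View pics/m7.png

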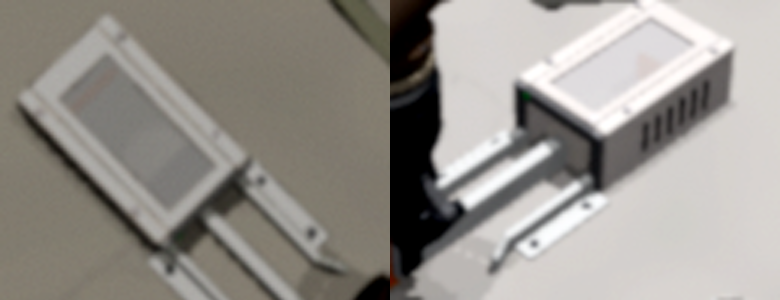

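Request:
arm_command:
  steps:
    - [[0, 0, 0], [0.004, 0, 0], -1]
    - [[0, 0, 0], [0.008, 0, 0], -1]
    - [[0, 0, 0], [0.012, 0, 0], -1]
    - [[0, 0, 0], [0.016, 0, 0], -1]
    - [[0, 0, 0], [0.02, 0, 0], -1]
    - [[0, 0, 0], [0.024, 0, 0], -1]
    - [[0, 0, 0], [0.027, 0, 0], -1]
    - [[0, 0, 0], [0.029, 0, 0], -1]
    - [[0, 0, 0], [0.03, 0, 0], -1]
    - [[0, 0, 0], [0.03, 0, 0], -1]

```text
time: 10.9
eef_pos: [0.4573, -0.1198, 0.0106]
tcp_rot: [0.929, 0.371, 0.001, 0.0]
contact_force: [-0.5, -0.0, -3.4]
opening: 0.151
```

```bash
python3 chk.py
```

```text
t 10.9 tip x in cell 0.04822720489128865 lat -0.001851433823448084 z 0.010587707637473524 yaw 43.59274603390015 tilt [ 0.0015  0.0015 -1.    ]
F along -0.39703912507574357 lat 0.3349039271852861 z -3.355920653484622 T [-0.2037  0.2596  0.0324] open 0.15104637676011237
```

Request:
arm_command:
  steps:
    - [[0, 0, 0], [0.001, 0, 0], -1]
    - [[0, 0, 0], [0.002, 0, 0], -1]
    - [[0, 0, 0], [0.003, 0, 0], -1]
    - [[0, 0, 0], [0.004, 0, 0], -1]
    - [[0, 0, 0], [0.005, 0, 0], -1]

```text
time: 11.52
eef_pos: [0.4609, -0.1163, 0.0106]
tcp_rot: [0.929, 0.371, 0.001, 0.0]
contact_force: [-0.8, -0.8, -2.3]
opening: 0.149
```

```bash
python3 chk.py
```

```text
t 11.525 tip x in cell 0.05327020390538961 lat -0.0018056774169867094 z 0.010550116472695409 yaw 43.59237104561164 tilt [ 0.0014  0.0014 -1.    ]
F along -1.1422360204818127 lat -0.005273035225428154 z -2.306264381740563 T [-0.3579  0.4054 -0.0015] open 0.14897634961199527
```

Request:
arm_command:
  steps:
    - [[0, 0, 0], [0.0005, 0, 0], -1]
    - [[0, 0, 0], [0.001, 0, 0], -1]
    - [[0, 0, 0], [0.0015, 0, 0], -1]

```text
time: 11.9
eef_pos: [0.462, -0.1153, 0.0105]
tcp_rot: [0.928, 0.371, 0.001, 0.0]
contact_force: [-0.6, -0.3, -3.1]
opening: 0.153
```

```bash
python3 chk.py
```

```text
t 11.9 tip x in cell 0.05481378164650362 lat -0.0018086858178673097 z 0.010547915203232408 yaw 43.59715001649008 tilt [ 0.0014  0.0014 -1.    ]
F along -0.6760962838096216 lat 0.22072496911499712 z -3.081978290004036 T [-0.3526  0.336   0.0177] open 0.15289345021252504
```

Request:
arm_command:
  steps:
    - [[0, 0, 0], [0.0005, 0, 0], -1]
    - [[0, 0, 0], [0.001, 0, 0], -1]
    - [[0, 0, 0], [0.0015, 0, 0], -1]

```text
time: 12.28
eef_pos: [0.4632, -0.1142, 0.0106]
tcp_rot: [0.929, 0.371, 0.001, 0.0]
contact_force: [-0.9, -0.2, -3.5]
opening: 0.151
```

```bash
python3 chk.py
```

```text
t 12.275 tip x in cell 0.056347152520128646 lat -0.00182613803109315 z 0.01057306024195076 yaw 43.595032341340335 tilt [ 0.0014  0.0014 -1.    ]
F along -0.8150694836999997 lat 0.45580248920105304 z -3.490934456272647 T [-0.3403  0.3331  0.0264] open 0.15054783584488798
```

Request:
arm_command:
  steps:
    - [[0, 0, 0], [0.0005, 0, 0], -1]
    - [[0, 0, 0], [0.001, 0, 0], -1]
    - [[0, 0, 0], [0.0015, 0, 0], -1]

```text
time: 12.65
eef_pos: [0.4642, -0.1131, 0.0105]
tcp_rot: [0.929, 0.371, 0.001, 0.0]
contact_force: [-0.9, -2.2, -3.8]
opening: 0.152
```

```bash
python3 chk.py
```

```text
t 12.65 tip x in cell 0.057865426255942154 lat -0.0017793257238228589 z 0.010539970759097527 yaw 43.59147517505342 tilt [ 0.0014  0.0013 -1.    ]
F along -2.1815091841436254 lat -0.9796713355077779 z -3.7563253557096665 T [-0.3723  0.3339 -0.0264] open 0.15220038341196773
```

Request:
arm_command:
  steps:
    - [[0, 0, 0], [0.0005, 0, 0], -1]
    - [[0, 0, 0], [0.001, 0, 0], -1]

```text
time: 12.9
eef_pos: [0.465, -0.1124, 0.0105]
tcp_rot: [0.928, 0.371, 0.001, 0.0]
contact_force: [-0.4, -1.2, -3.6]
opening: 0.148
```

```bash
cat > avg.py <<'E'
from plant import *
from h import *
d=np.array([.7242,.6896,0]); ent=np.array([.550,-.029,0]);A=[]
for i in range(4):
    s=get_state(); A.append((np.array(s["contact_force"])@d,(np.array(s["eef_pos"])-ent)@d+.178)); read_camera("side")
print(np.round(A,4).tolist(),np.mean(A,0),s["time"])
E
python3 avg.py
```

```text
[[-1.1212, 0.0589], [0.0868, 0.059], [-1.1489, 0.059], [-1.457, 0.0589]] [-0.91009764  0.05894673] 13.05
```

Request:
arm_command:
  steps:
    - [[0, 0, 0], [0.0005, 0, 0], -1]
    - [[0, 0, 0], [0.001, 0, 0], -1]

```text
time: 13.35
eef_pos: [0.4657, -0.1117, 0.0105]
tcp_rot: [0.929, 0.371, 0.001, 0.0]
contact_force: [-0.8, -0.3, -2.8]
opening: 0.149
```

```bash
python3 avg.py
```

```text
[[-0.765, 0.0599], [-0.7429, 0.06], [-1.5175, 0.06], [-1.1396, 0.06]] [-1.0412696   0.05997502] 13.5
```

```bash
python3 snap.py t8 top; python3 snap.py s8 side; python3 - <<'E'
import cv2,numpy as np,pickle
L=[]
for n,(r0,c0,h,w) in {"t8":(165,250,80,80),"s8":(195,255,80,80)}.items():
    c,s=pickle.load(open(f"pics/{n}.pkl","rb"))
    a=c["frame"][r0:r0+h,c0:c0+w].astype(float)
    a=np.clip((a-80)*2.2 if n=="t8" else (a-100)*1.7,0,255).astype(np.uint8)
    a=cv2.resize(a,(400,400),interpolation=cv2.INTER_CUBIC)[:,:,::-1].copy();L.append(a)
cv2.imwrite("pics/m8.png",np.hstack(L))
E
```

```text
13.55 [-0.4481  0.17    2.1803  0.0014  0.7894  0.3608] [ 0.4658 -0.1117  0.0105] [[ 0.7243  0.6895  0.0021]
 [ 0.6895 -0.7243  0.0001]
 [ 0.0016  0.0014 -1.    ]]
13.6 [-0.4481  0.17    2.1803  0.0015  0.7894  0.3608] [ 0.4658 -0.1117  0.0105] [[ 0.7243  0.6895  0.0022]
 [ 0.6895 -0.7243  0.0001]
 [ 0.0017  0.0014 -1.    ]]
```

View pics/m8.png

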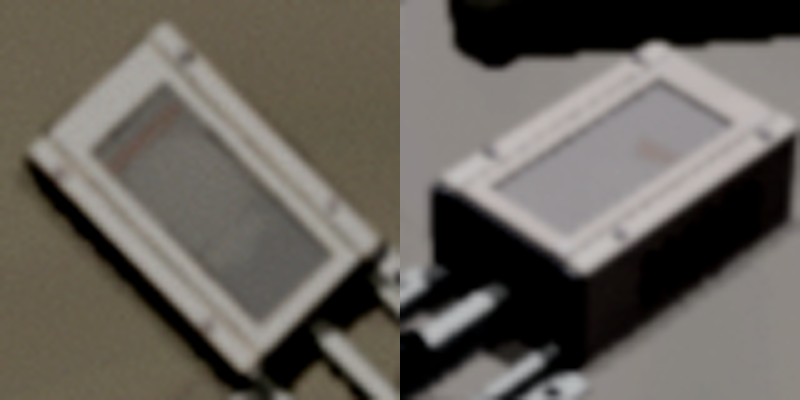

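```bash
python3 - <<'E'
import pickle
from h import *
np.set_printoptions(precision=4,suppress=True)
d=np.array([.7242,.6896,0]); n=np.array([-d[1],d[0],0]); ent=np.array([.550,-.029,0])
c,s=pickle.load(open("pics/t8.pkl","rb"))
for p,z in (((152,150),.029),((140,138),.029),((235,240),.028),((165,25),.062),((30,155),.062),((250,378),.062),((388,250),.062)):
    X=onz(c,np.array(p)/5+[250,165],z)[0]; print(p,(X-ent)@d,(X-ent)@n)
for x in (.060,.09,.12,.115): print(x,(proj(c,ent+d*x+np.array([0,0,.027]))-[250,165])*5)
c,s=pickle.load(open("pics/s8.pkl","rb"))
for x in (.060,.09,.12,.115): print(x,(proj(c,ent+d*x+np.array([0,0,.027]))-[255,195])*5)
E
python3 - <<'E'
import pickle,cv2,numpy as np
L=[]
for n in ("t0","t8"):
    if n=="t0": f=cv2.imread("pics/top0.png")[:,:,::-1]
    else: f=pickle.load(open("pics/t8.pkl","rb"))[0]["frame"]
    a=f[178:232,264:320].astype(float); L.append(np.clip((a-90)*4,0,255).astype(np.uint8))
cv2.imwrite("pics/m9.png",cv2.resize(np.hstack(L),None,fx=7,fy=7,interpolation=cv2.INTER_CUBIC)[:,:,::-1])
E
```

```text
(152, 150) 0.11409149186769472 -0.0014041808067632446
(140, 138) 0.12240063462855737 -0.0012841398471330047
(235, 240) 0.05435824629681666 4.658598949597968e-05
(165, 25) 0.15042482004112415 -0.043958595904057166
(30, 155) 0.14987391842378037 0.045625393185464984
(250, 378) 0.0018596140316996632 0.044200841780203205
(388, 250) -0.00021016303757699927 -0.045139390375384496
0.06 [[226.8834 231.8313]]
0.09 [[184.1    187.7913]]
0.12 [[141.4321 143.8702]]
0.115 [[148.5354 151.1821]]
0.06 [[188.2303 217.0348]]
0.09 [[231.6068 187.881 ]]
0.12 [[273.8443 159.4928]]
0.115 [[266.8819 164.1723]]
```

View pics/m9.png

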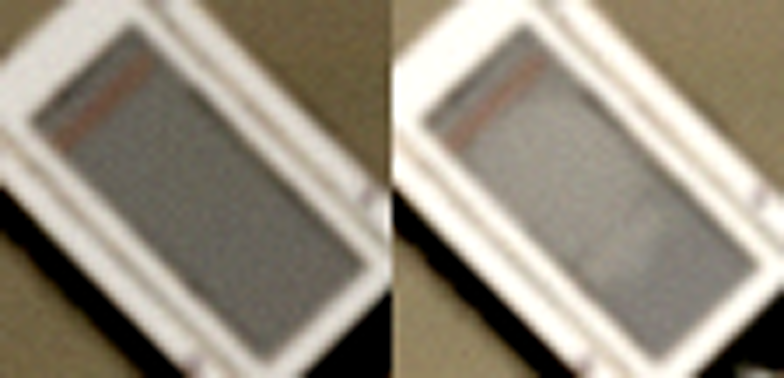

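Request:
arm_command:
  steps:
    - [[0, 0, 0], [0.0005, 0, 0], -1]
    - [[0, 0, 0], [0.001, 0, 0], -1]

```text
time: 13.9
eef_pos: [0.4665, -0.111, 0.0106]
tcp_rot: [0.929, 0.371, 0.001, 0.0]
contact_force: [-0.3, -0.6, -3.3]
opening: 0.151
```

```bash
python3 avg.py
```

```text
[[-0.632, 0.061], [-1.3119, 0.061], [-1.1796, 0.061], [-1.3612, 0.061]] [-1.12115289  0.06100205] 14.05
```

Request:
arm_command:
  steps:
    - [[0, 0, 0], [0.0005, 0, 0], -1]
    - [[0, 0, 0], [0.001, 0, 0], -1]

```text
time: 14.35
eef_pos: [0.4667, -0.1106, 0.0105]
tcp_rot: [0.928, 0.372, 0.0, 0.0]
contact_force: [-3.9, -3.4, -1.8]
opening: 0.152
```

```bash
python3 avg.py
```

```text
[[-5.2134, 0.0614], [-5.753, 0.0614], [-4.5004, 0.0614], [-5.6037, 0.0614]] [-5.26764746  0.06141272] 14.5
```

Request:
arm_command:
  steps:
    - [[0, 0, 0], [0.0008, 0, 0], -1]
    - [[0, 0, 0], [0.0011, 0, 0], -1]
    - [[0, 0, 0], [0.0015, 0, 0], -1]

```text
time: 14.92
eef_pos: [0.467, -0.1103, 0.0104]
tcp_rot: [0.928, 0.372, -0.001, 0.0]
contact_force: [-5.9, -5.2, -0.7]
opening: 0.152
```

```bash
python3 avg.py
```

```text
[[-7.891, 0.0618], [-8.4611, 0.0618], [-6.839, 0.0618], [-8.1419, 0.0619]] [-7.83322858  0.06184365] 15.075
```

Request:
arm_command:
  steps:
    - [[0, 0, 0], [0.0014, 0, 0], -1]
    - [[0, 0, 0], [0.0018, 0, 0], -1]
    - [[0, 0, 0], [0.0022, 0, 0], -1]
    - [[0, 0, 0], [0.0025, 0, 0], -1]
    - [[0, 0, 0], [0.0025, 0, 0], -1]
    - [[0, 0, 0], [0.0025, 0, 0], -1]
    - [[0, 0, 0], [0.0025, 0, 0], -1]

```text
time: 16.0
eef_pos: [0.4675, -0.1098, 0.0104]
tcp_rot: [0.928, 0.372, -0.003, 0.001]
contact_force: [-8.0, -8.6, 1.2]
opening: 0.152
```

```bash
python3 avg.py
```

```text
[[-11.6781, 0.0625], [-12.3259, 0.0625], [-11.5465, 0.0625], [-12.4944, 0.0625]] [-12.01124171   0.06250923] 16.15
```

Request:
arm_command:
  steps:
    - [[0, 0, 0], [0.002, 0, 0], -1]
    - [[0, 0, 0], [0.0021, 0, 0], -1]
    - [[0, 0, 0], [0.0021, 0, 0], -1]
    - [[0, 0, 0], [0.0021, 0, 0], -1]
    - [[0, 0, 0], [0.0021, 0, 0], -1]
    - [[0, 0, 0], [0.0021, 0, 0], -1]

```text
time: 16.95
eef_pos: [0.4677, -0.1099, 0.0107]
tcp_rot: [0.928, 0.373, -0.005, 0.001]
contact_force: [-10.0, -9.1, 2.2]
opening: 0.151
```

```bash
python3 avg.py; python3 chk.py
```

```text
[[-13.5338, 0.0626], [-13.5221, 0.0626], [-12.5542, 0.0626], [-13.5406, 0.0626]] [-13.28767107   0.06258658] 17.1
t 17.15 tip x in cell 0.06259175590301233 lat -0.001843956977794644 z 0.010667436748902838 yaw 43.74281892051938 tilt [-0.0095 -0.0018 -1.    ]
F along -13.734449955056954 lat -0.11594033959641765 z 1.3808764520348844 T [-1.1726  1.1721 -0.0415] open 0.14640226599375053
```

Request:
arm_command:
  steps:
    - [[0, 0.009, 0], [-0.001, 0, 0], -1]
    - [[0, 0.009, 0], [-0.004, 0, 0], -1]
    - [[0, 0.009, 0], [-0.01, 0, 0], -1]
    - [[0, 0.009, 0], [-0.018, 0, 0], -1]
    - [[0, 0.009, 0], [-0.026, 0, 0], -1]
    - [[0, 0.009, 0], [-0.034, 0, 0], -1]
    - [[0, 0.009, 0], [-0.042, 0, 0], -1]
    - [[0, 0.009, 0], [-0.05, 0, 0], -1]
    - [[0, 0.009, 0], [-0.056, 0, 0], -1]
    - [[0, 0.009, 0], [-0.06, 0, 0], -1]
    - [[0, 0.009, 0], [-0.064, 0, 0], -1]
    - [[0, 0.009, 0], [-0.068, 0, 0], -1]

```text
time: 18.65
eef_pos: [0.4188, -0.1571, 0.0116]
tcp_rot: [0.928, 0.373, -0.0, -0.0]
contact_force: [0.5, 0.6, -1.8]
opening: 0.152
```

```bash
python3 chk.py
```

```text
t 18.65 tip x in cell -0.0053422422269147896 lat -0.002348866368859751 z 0.011569410286878485 yaw 43.740292487165206 tilt [ 0.0001 -0.001  -1.    ]
F along 0.7652285035287769 lat 0.08842744347974814 z -1.825932621410621 T [-0.0436  0.0229  0.0184] open 0.15152903375108526
```

Request:
arm_command:
  steps:
    - [[0, 0, 0], [-0.006, 0, 0], -1]
    - [[0, 0, 0], [-0.012, 0, 0], -1]
    - [[0, 0, 0], [-0.018, 0, 0], -1]
    - [[0, 0, 0], [-0.024, 0, 0], -1]
    - [[0, 0, 0], [-0.03, 0, 0], -1]
    - [[0, 0, 0], [-0.034, 0, 0], -1]
    - [[0, 0, 0], [-0.034, 0, 0.001], -1]
    - [[0, 0, 0], [-0.034, 0, 0.002], -1]
    - [[0, 0, 0], [-0.034, 0, 0.0025], -1]
    - [[0, 0, 0], [-0.034, 0, 0.0025], -1]

```text
time: 19.9
eef_pos: [0.3943, -0.1808, 0.01]
tcp_rot: [0.928, 0.373, -0.001, -0.001]
contact_force: [-5.7, 1.1, 8.9]
opening: 0.151
```

```bash
python3 chk.py; python3 snap.py t9 top; python3 snap.py s9 side; python3 - <<'E'
import cv2,numpy as np,pickle
L=[]
for n,(r0,c0,h,w) in {"t9":(165,250,120,120),"s9":(195,215,120,120)}.items():
    c,s=pickle.load(open(f"pics/{n}.pkl","rb"))
    a=c["frame"][r0:r0+h,c0:c0+w].astype(float)
    a=np.clip((a-50)*1.9 if n=="t9" else (a-30)*1.4,0,255).astype(np.uint8)
    a=cv2.resize(a,(400,400),interpolation=cv2.INTER_CUBIC)[:,:,::-1].copy();L.append(a)
cv2.imwrite("pics/m10.png",np.hstack(L))
E
```

```text
t 19.9 tip x in cell -0.03942172379672415 lat -0.002545912401837608 z 0.010047721497222654 yaw 43.7625851827951 tilt [-0.0007 -0.0024 -1.    ]
F along -3.3443220140894705 lat 4.731113187592448 z 8.854416420138197 T [ 0.1794  0.7089 -0.1025] open 0.15078976145369966
19.9 [-0.6644  0.0805  2.2837 -0.0006  0.7798  0.143 ] [ 0.3943 -0.1808  0.01  ] [[ 0.7222  0.6917 -0.0022]
 [ 0.6917 -0.7222  0.0012]
 [-0.0007 -0.0024 -1.    ]]
19.95 [-0.6644  0.0805  2.2837 -0.0006  0.7797  0.143 ] [ 0.3943 -0.1808  0.0101] [[ 0.7222  0.6917 -0.0021]
 [ 0.6917 -0.7222  0.0011]
 [-0.0007 -0.0022 -1.    ]]
```

View pics/m10.png

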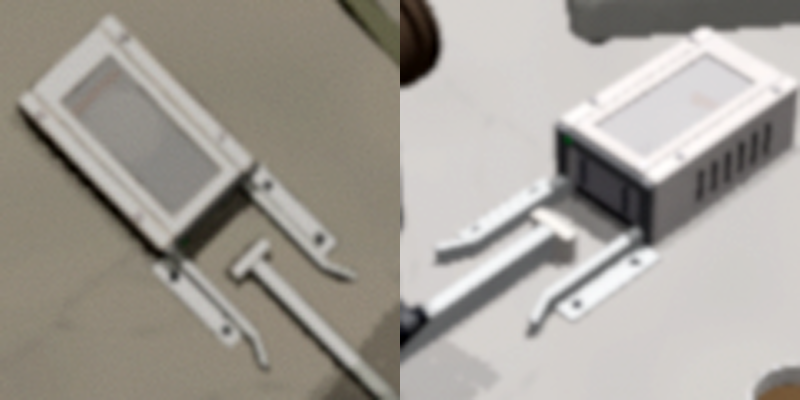

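Request:
arm_command:
  steps:
    - [[0, 0, 0], [0, 0, 0], 0]
    - [[0, 0, 0], [0, 0, 0], 0]
    - [[0, 0, 0], [0, 0, 0], 0]
    - [[0, 0, 0], [0, 0, 0], 0]
    - [[0, 0, 0], [0, 0, -0.02], 0]
    - [[0, 0, 0], [0, 0, -0.06], 0]
    - [[0, 0, 0], [0, 0, -0.11], 0]
    - [[0, 0, 0], [0, 0, -0.16], 0]
    - [[0, 0, 0], [0, 0, -0.2], 0]
    - [[0, 0, 0], [0, 0, -0.2], 0]

```text
time: 21.25
eef_pos: [0.3966, -0.1824, 0.2142]
tcp_rot: [0.928, 0.373, 0.001, 0.003]
contact_force: [-0.4, -0.8, -0.3]
opening: 0.5
```

```bash
python3 chk.py; python3 snap.py w11; python3 snap.py t11 top; python3 snap.py s11 side; python3 - <<'E'
import cv2,numpy as np,pickle
L=[]
for n,(r0,c0,h,w) in {"t11":(165,250,160,160),"s11":(195,175,160,160)}.items():
    c,s=pickle.load(open(f"pics/{n}.pkl","rb"))
    a=c["frame"][r0:r0+h,c0:c0+w].astype(float)
    a=np.clip((a-50)*1.9 if n[0]=="t" else (a-30)*1.4,0,255).astype(np.uint8)
    a=cv2.resize(a,(400,400),interpolation=cv2.INTER_CUBIC)[:,:,::-1].copy();L.append(a)
cv2.imwrite("pics/m11.png",np.hstack(L))
E
```

```text
t 21.25 tip x in cell -0.03888510684894869 lat -0.005283401470610851 z 0.21417578013424282 yaw 43.769069327215114 tilt [ 0.0005  0.0063 -1.    ]
F along -0.7937240671283194 lat -0.28207857220147575 z -0.31301786573763934 T [-0.0319 -0.0417  0.0007] open 0.5002052867514666
21.25 [-0.6641 -0.2546  2.1564 -0.0004  1.2335  0.1429] [ 0.3966 -0.1824  0.2142] [[ 0.7221  0.6917  0.0047]
 [ 0.6918 -0.7221 -0.0042]
 [ 0.0005  0.0063 -1.    ]]
21.3 [-0.6642 -0.2527  2.1598 -0.0004  1.2331  0.1429] [ 0.3954 -0.1815  0.2116] [[ 0.7222  0.6917  0.0009]
 [ 0.6917 -0.7222 -0.0012]
 [-0.0002  0.0014 -1.    ]]
21.35 [-0.6642 -0.2512  2.162  -0.0004  1.2331  0.1429] [ 0.3945 -0.1809  0.2097] [[ 0.7222  0.6917 -0.0021]
 [ 0.6917 -0.7222  0.0011]
 [-0.0007 -0.0023 -1.    ]]
```

View pics/m11.png

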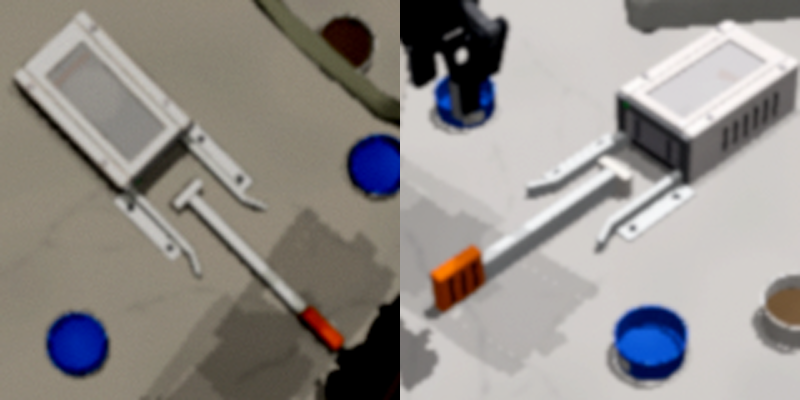

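View pics/w11.png

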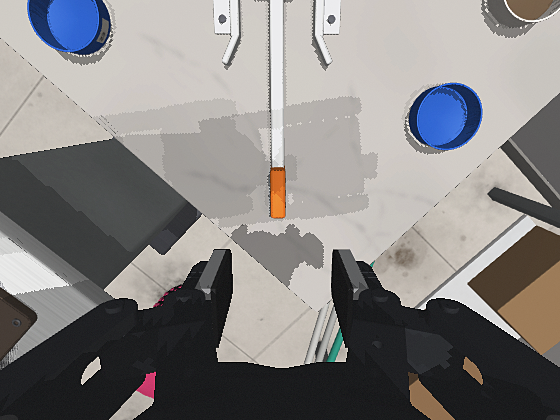

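```bash
python3 - <<'E'
import pickle,cv2,numpy as np
f=pickle.load(open("pics/t11.pkl","rb"))[0]["frame"]
a=f[178:232,264:320].astype(float); a=np.clip((a-90)*4,0,255).astype(np.uint8)
cv2.imwrite("pics/m12.png",cv2.resize(a,None,fx=9,fy=9,interpolation=cv2.INTER_CUBIC)[:,:,::-1])
from h import *
c=pickle.load(open("pics/t11.pkl","rb"))[0]
d=np.array([.7242,.6896,0]); n=np.array([-d[1],d[0],0]); ent=np.array([.550,-.029,0])-.003*d
for x in (.055,.085,.115): print(x,(proj(c,ent+d*x+np.array([0,0,.026]))-[264,178])*9)
E
```

```text
0.055 [[302.73117327 321.81498677]]
0.085 [[225.73141385 242.5527801 ]]
0.115 [[148.93962454 163.50465422]]
```

View pics/m12.png

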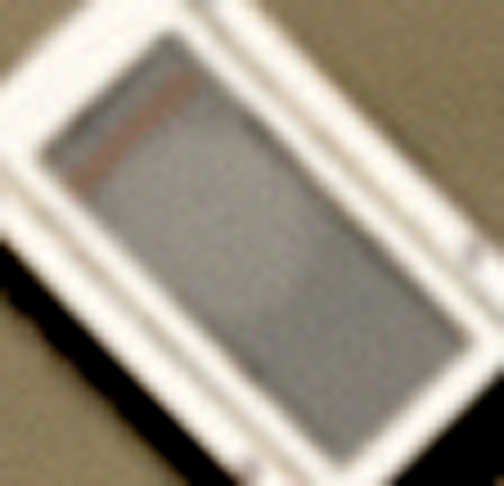

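Through the window, the lighter tin disc lies against the copper strip at about (140,135) and reaches back to about (290,300). That is where it should be at home. The flap is shut and the rod lies flat.

```bash
python3 -c "
from plant import *
print(sign_off())"
```

```text
the job is handed in; nothing more can be done
None
```

I pushed the tin through the flap to the copper pad with the rod, pressed it there, drew the rod out and laid it flat in the lane. The job is handed in at about 21.4 s of the 64 s. No verdict was given.

- **Pressing:** the wrist force along the push was steady at 12.0 N, then 13.3 N, held for well over 0.5 s. About 1 N of that is friction and flap rub, so the rod pressed the tin with roughly 11–12 N. The highest wrist reading I saw was 13.7 N.
- **Last pictures:** the flap is shut and the tin shows through the window, lying against the copper pad. The rod lies flat with its tip an estimated 40 mm outside the flap, and the gripper is open and raised clear. The spare tin and jar were never approached.
- **Disagreement:** pad contact came about 6 mm later than the camera's cell position predicted. I went by force there, so the tin's rest position was checked only by eye through the window.
- **Set-down:** the rod met the worktop with about 9 N upward while still gripped, and the force was gone after release.

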